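# Refit the filler cap of the guide-rail lubricator

### The arm

A 7-joint arm with a two-finger parallel gripper is mounted at the origin on the work surface. World frame = base frame: x ahead of the robot, y to its left, z up, the work surface at z = 0. Lengths are in m, angles in rad, forces in N, time in s.
With the tool pointing down it reaches from about 0.425 to 0.925 m from the base axis. Payload 6.8 kg.
Tool frame: the origin (TCP) lies on the mounting face of the last link; the fingertips stand 173 mm ahead of it and the grasp point (between the pads) lies 155 mm ahead of it; z points along the fingers, y is the line along which they close (so a half turn about z gives the same grasp; the last joint's range is limited). The gripper opens to 85 mm and grips with 20 to 120 N. Pads are 22 mm wide; open, the fingers measure 114 mm over their backs; the gripper's body (76 mm by 85 mm) begins 54 mm behind the grasp point. The pads swing forward as they close: fully open they stand 13 mm farther back than shut.
Start: joints at [1.019, 0.477, 0.022, 1.555, -0.011, 1.109, -0.083], TCP at [0.29, -0.61, 0.405] pointing down, gripper open.
Joint ranges: [-2.96, 2.96], [-0.34, 2.1], [-1.41, 1.46], [0.24, 2.44], [-1.37, 4.51], [0.17, 1.92], [-2.96, 2.96]. Speed limits (rad/s): [2.39, 2.39, 3.14, 3.14, 3.14, 3.14, 3.14].

### API

Orientations are given as a unit quaternion [w, x, y, z].
In Python, from station import bot gives the robot as it stands. The module is installed in compiled form; this text tells all that it offers.
- The arm moves only by the shell command python3 -m pendant 'ROWS' [FORCE]. ROWS is JSON, a list of rows, each a list of 5 numbers: the finger opening in m, from 0 to 0.0854, then the shift along the tool's x, y, z in m, then the turn about the tool's z in degrees. In form: [[jaw, x, y, z, yaw], ...]. A call has 1 to 12 rows; each row shifts and turns the commanded pose from where the row before left it, along the tool's axes as they then stand; what a row does not reach is not made up. A row lasts 1/12 s, in which the tool goes at most 41.7 mm and 7.16 degrees, less where a joint would pass 70% of its speed; a pose out of reach is approached as far as the arm can. A call with a gripper value outside its range is refused whole. The fingers move at their own pace and stop on an object; FORCE is the grip in N (left out, the last holds). Time passes only in rows, so rows that do not move let the fingers close. It gives the time, the measured TCP pose, the force, the opening and the grip force at its end, in the units of the state.
- bot.get_obs(): the state, without advancing time (a new reading comes with each control period).
- bot.read_camera(name): name is "scene" or "top"; returns (picture, depth): 400x640x3 uint8, blue, green, red; 400x640 float32, m along the optical axis (not along the pixel's ray), 0 where there is no reading.
- bot.camera_model(name): a dict with "intrinsics" (3x3 intrinsics, pixels), "R" (3x3) and "t" (3): a world point X has camera coordinates R X + t. Camera axes: x right, y down, z forward; pixel columns grow to the right and rows downward; lengths in m; the calibration is good to about 2 mm. A picture is of the moment at which its call begins. camera_model takes no time and is no camera call.
- bot.hand_in(): hands the job in; it is judged then, once.
Trained networks look in the newest picture that a camera, given by its name, has taken for a name from the list of things; names that differ only in an ending like _2 or _b are one class to them, and where a whole thing is asked for, a point or a joint stands for the part that bears it (a point fixed in the world has none). Each returns a list of dicts, best first, with "score" (0 to 1); they miss things now and then, are a little off and sometimes report something else, mostly with a low value. They report only what shows in the picture. A call takes as long as a camera call.
- bot.boxes_of(name, camera): "at" ([column, row] in pixels, amid what is visible of it).
- bot.trace(name, camera): "mask" (400x640 bool, what is visible of it) and "at" ([column, row] in pixels, amid what is visible of it).
- bot.pinpoint(name, camera): "at" ([column, row] in pixels: a listed point, or the origin of a listed thing).
The state is a dict: "t": time; "q": joint angles; "joint_vel": joint speeds; "joint_torque": joint torques, N m; "eef_pos": TCP position; "tool_rot": TCP orientation; "contact_force": force on the tool from outside, world axes, zero at the start; "torque": the same for the moment, N m; "gripper_width": opening from 0.0 (shut) to 1.0 (fully open); "grasp_force": force on a finger pad.
Only numpy, scipy, OpenCV 4.12 (cv2) and the standard library are available. Lean on these libraries where they do the work, as an engineer would, in place of code of your own. Each camera call takes 0.05 s, during which the arm holds its last target. There are 200 camera calls.

### The job

The filler cap of the lubricator that oils the rig's guide rails is lying on the rubber mat; put it back on the tank's filler neck. Set it level on the neck and, pressing only lightly, turn it backward (counter-clockwise seen from above) until you feel it drop off the end of the thread, then screw it forward (clockwise) until it sits on its seal and is finger-tight, without forcing or overtightening it, and let go. Leave the screwdriver, the oil bottle and the lens where they are.

Things in the scene. Friction and masses are not known exactly. Their poses are not given: they have to be found in the camera images.
- cap_center (a point): Orange ribbed plastic screw cap: 49 mm across, 30 mm high, closed top, open underside, 30-65 g. It stands open side down on the mat (3 mm thick). The point is on its axis, half-way up (15 mm above its lower edge); z up along the axis. Cavity: 43 mm bore, 25 mm deep, with four short thread lugs hidden inside about 12 mm above the lower edge. Its yaw does not tell where the thread catches.
- neck_rim (a point): Centre of the rim (mouth) of the white filler neck on the tank, 143 mm above the bench; z up. Neck 34 mm across, 41 mm over its thread, standing 33 mm out of the flat tank top. Right-hand thread with four starts, 22 mm down per full turn; where the starts lie is not known. A press of 5 to 10 N is plenty. The cap axis may be 1 mm off the neck axis and still run free.
- tank: White lubricator tank, 120 x 220 x 110 mm high, bolted to the bench on a 150 x 270 mm aluminium plate. Origin under its middle at bench height, z up. The neck stands 45 mm from the middle towards tank -y; a black pump head (96 x 58 mm, 42 mm high) stands on the tank top, centred 76 mm towards tank +y.
- cap: The same cap, origin on its axis at its lower edge. Set on the neck, its centre rests 3 mm below to 2.5 mm above the rim, by its angle; turned back it climbs 0.35 mm per 0.1 rad for at most a quarter turn, then drops 5 mm (a lug may hang on the end for 0.1-0.2 rad). Then 2.4 rad clockwise brings it home (centre 10 mm below the rim), 0.3 rad more tightens it: snug at 0.2-0.4 N m, over 0.6 too much.
- driver: Bystander: loose red screwdriver, 150 mm long, lying on the mat about 120 mm from the cap, along the mat's x.
- oil_bottle: Bystander: loose green bottle with yellow band, 60 mm across, 160 mm tall, origin under its middle, standing beyond the work area.
- lens: Bystander: loose black camera lens, 60 mm across, 70 mm tall, standing upright, origin under its middle, near the robot.

How it is judged:
On the way, in this order (a step that is already met when the one before it is completed fails the run):
1. the cap, level on the neck, is being turned at the very end of the thread (its centre 1.8 mm or more above the rim, resting on the thread and turning) (horizontal distance between cap_center and neck_rim below 0.003 m and angle between cap_center's own z axis and vertical below 0.06 rad and z of cap_center in the frame of neck_rim between 0.0018 and 0.0035 m and contact force between cap and tank above 1 N and angular speed of cap above 0.05 rad/s and linear speed of cap below 0.01 m/s), for 0.02 s.
2. the cap has dropped off the end of the thread, level (its centre below the rim) (horizontal distance between cap_center and neck_rim below 0.003 m and angle between cap_center's own z axis and vertical below 0.06 rad and z of cap_center in the frame of neck_rim below 0 m), for 0.05 s.
At the end, for the whole second after the job is handed in: the cap is on the neck, on its axis (within 2.5 mm), level, fully down on its seal (its centre 9.2 mm or more below the rim; home is 10 mm), held tight there by the thread (over 25 N of contact force), at rest and let go (horizontal distance between cap_center and neck_rim below 0.0025 m and z of cap_center in the frame of neck_rim below -0.0092 m and angle between cap_center's own z axis and vertical below 0.03 rad and contact force between cap and tank above 25 N and linear speed of cap below 0.01 m/s); the robot touches nothing.
It fails at once if the cap is pressed or forced on the thread with over 40 N before it is down (contact force between cap and tank above 40 N and z of cap_center in the frame of neck_rim above -0.0085 m).
It fails at once if the cap is overtightened (over 220 N of contact force) (contact force between cap and tank above 220 N).
It fails at once if the cap is forced on crooked (tilted over 8 degrees against the tank) (contact force between cap and tank above 2 N and angle between cap_center's own z axis and vertical above 0.14 rad).
It fails at once if the screwdriver, bottle or lens is moved by over 20 mm or knocked over (distance of any of driver, oil_bottle, lens from where it was at the start of the episode above 0.02 m or angle between any of oil_bottle, lens's own z axis and vertical above 0.3 rad).
It also fails if it takes over 61 s, if anything falls off the work surface, if the arm or the gripper's body presses on something with over 40 N, if the wrist force passes 120 N, or if a joint passes its speed limit or range.

## Working session

There is one attempt and no reset: what is moved stays moved. The work goes in short steps, Python scripts to look and compute and a shell command to move; the robot and the scene stay as the last step left them, time stands still between calls to the robot, and variables do not carry over. Pictures are saved under pics/ and viewed, at most 10 in all, crops included, and the job is handed in when it is done.

```bash
mkdir -p pics; cat > h.py <<'E'
import numpy as np, cv2
from station import bot
def ray(cam,uv):
    m=bot.camera_model(cam);K=np.array(m["intrinsics"]);R=np.array(m["R"]);t=np.array(m["t"])
    return -R.T@t, R.T@np.linalg.inv(K)@np.array([uv[0],uv[1],1.0])
def at_z(cam,uv,z):
    c,d=ray(cam,uv); return c+d*(z-c[2])/d[2]
def tri(uv1,uv2,c1="scene",c2="top"):
    (a,d),(b,e)=ray(c1,uv1),ray(c2,uv2); d=d/np.linalg.norm(d);e=e/np.linalg.norm(e)
    s=np.linalg.lstsq(np.c_[d,-e],b-a,rcond=None)[0]
    p,q=a+s[0]*d,b+s[1]*e; return (p+q)/2,np.linalg.norm(p-q)
E
python3 - <<'E'
from h import *
np.set_printoptions(precision=4,suppress=True)
o=bot.get_obs();print(o)
for c in("scene","top"):
    p,d=bot.read_camera(c);cv2.imwrite(f"pics/{c}0.png",p)
    print(c,ray(c,(320,200)))
    for n in("cap_center","neck_rim","tank","driver","lens","oil_bottle"):
        r=bot.pinpoint(n,c)[:2];print(n,[(np.round(x["at"],1),round(x["score"],2)) for x in r])
        z={"cap_center":.018,"neck_rim":.143,"driver":.01}.get(n,0)
        if r:print("   ",at_z(c,r[0]["at"],z))
E
```

```text
{'t': 0.0, 'q': array([ 1.0188,  0.4778,  0.0224,  1.5565, -0.0115,  1.1093, -0.0831]), 'joint_vel': array([-0.0012, -0.0006,  0.0001,  0.0014,  0.0008, -0.002 ,  0.0011]), 'joint_torque': array([  0.0012, -59.6445,   1.6081, -28.1195,   0.0123,   0.0091,
        -0.    ]), 'eef_pos': array([ 0.2897, -0.6093,  0.4038]), 'tool_rot': array([-0.0009,  0.9755,  0.2201, -0.0003]), 'contact_force': array([0.0617, 0.3495, 0.1645]), 'torque': array([-0.0211, -0.0032,  0.0472]), 'grasp_force': 0.0, 'gripper_width': 0.9995336075233074}
scene (array([1.2115, 0.3687, 0.8897]), array([-0.5872, -0.323 , -0.7423]))
cap_center [(array([385.2, 226.1]), 0.85)]
    [0.521  0.1859 0.018 ]
neck_rim [(array([251. , 133.6]), 0.83)]
    [ 0.4928 -0.2481  0.143 ]
tank [(array([264.7, 176.6]), 0.66)]
    [ 0.5042 -0.211   0.    ]
driver [(array([420.4, 268.5]), 0.84)]
    [0.5965 0.3116 0.01  ]
lens [(array([344.3, 167.6]), 0.8)]
    [ 0.3538 -0.0173  0.    ]
oil_bottle [(array([278.6, 279.6]), 0.89), (array([424. , 270.2]), 0.48)]
    [0.7857 0.0185 0.    ]
top (array([0.4613, 0.0088, 1.0011]), array([ 0.1178,  0.0128, -0.993 ]))
cap_center [(array([246.7, 224.3]), 0.95)]
    [0.5265 0.1884 0.018 ]
neck_rim [(array([463. , 230.5]), 0.82)]
    [ 0.4963 -0.2595  0.143 ]
tank [(array([426. , 234.1]), 0.58)]
    [ 0.4958 -0.2193  0.    ]
driver [(array([193.1, 201.1]), 0.67)]
    [0.5832 0.3132 0.01  ]
lens [(array([339.3, 293.8]), 0.95), (array([316.6, 109.4]), 0.19)]
    [ 0.3658 -0.0174  0.    ]
oil_bottle [(array([318.8, 111.8]), 0.66)]
    [0.7906 0.0199 0.    ]
```

View pics/top0.png

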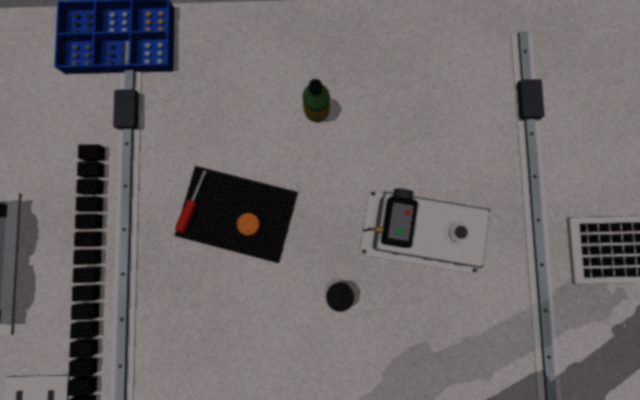

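View pics/scene0.png

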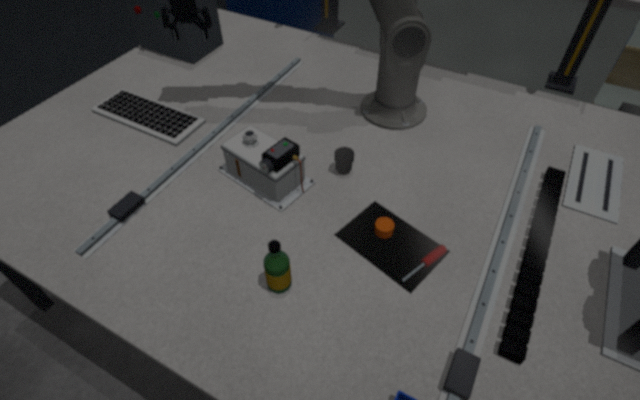

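The top view shows the cap at (248,224), the neck at (460,232), the lens at (340,296) and the bottle at (317,100). In the scene view, the cap is at (385,228) and the neck at (250,136). Next I refine the positions with masks and depth.

```bash
cat >> h.py <<'E'
def cloud(c,d):
    m=bot.camera_model(c);K=np.array(m["intrinsics"]);R=np.array(m["R"]);t=np.array(m["t"])
    v,u=np.mgrid[:400,:640]; X=np.stack([(u-K[0,2])/K[0,0]*d,(v-K[1,2])/K[1,1]*d,d],-1)
    return (X-t)@R
def orange(p):
    h=cv2.cvtColor(p,cv2.COLOR_BGR2HSV); return (h[...,0]>6)&(h[...,0]<19)&(h[...,1]>170)&(h[...,2]>90)
def circ(m):
    c=max(cv2.findContours(m.astype(np.uint8),cv2.RETR_EXTERNAL,cv2.CHAIN_APPROX_NONE)[0],key=cv2.contourArea)
    return cv2.fitEllipse(c)
E
python3 - <<'E'
from h import *
np.set_printoptions(precision=4,suppress=True)
for c in("top","scene"):
    p,d=bot.read_camera(c);P=cloud(c,d)
    near=lambda xy,r:(np.hypot(P[...,0]-xy[0],P[...,1]-xy[1])<r)&(d>0)
    m=near((.524,.187),.045)&(P[...,2]>.022)
    print(c,"cap n",m.sum(),"z",np.median(P[m][:,2]),"mean",P[m].mean(0))
    o=orange(p)&near((.524,.187),.06);print(" orange ell",circ(o)); 
    if c=="top": print("  ",at_z(c,circ(o)[0],.033))
    m=near((.495,-.255),.035)&(P[...,2]>.13); q=P[m]
    print(" neck n",m.sum(),"mean",q.mean(0),"minmax",q.min(0),q.max(0))
    t=bot.trace("neck_rim",c); 
    for n in ("neck_rim","cap_center"):
        print(n,[np.round(bot.pinpoint(n,c)[0]["at"],1) for _ in range(2)])
    if c=="top":
        cv2.imwrite("pics/neck_crop.png",np.hstack([cv2.resize(p[200:265,420:500],None,fx=5,fy=5,interpolation=2),cv2.resize(np.uint8(np.clip(P[200:265,420:500,2]/.2,0,1)*255)[...,None].repeat(3,2),None,fx=5,fy=5,interpolation=0)]))
print(tri((385.2,226.1),(246.7,224.3)),tri((251,133.6),(463,230.5)))
E
```

```text
top cap n 393 z 0.03290556024481682 mean [0.5272 0.1828 0.0327]
 orange ell ((247.6143798828125, 223.59864807128906), (20.454551696777344, 20.823516845703125), 37.423683166503906)
   [0.527  0.1837 0.033 ]
 neck n 367 mean [ 0.4939 -0.2539  0.14  ] minmax [ 0.474  -0.2764  0.1301] [ 0.5137 -0.2347  0.1452]
neck_rim [array([463.2, 229.3]), array([463.2, 229.3])]
cap_center [array([248.5, 222. ]), array([248.5, 222. ])]
scene cap n 259 z 0.03330521610204921 mean [0.5299 0.1844 0.0325]
 orange ell ((384.43389892578125, 224.15907287597656), (13.64034652709961, 17.577667236328125), 100.9123306274414)
 neck n 149 mean [ 0.4962 -0.2523  0.1401] minmax [ 0.4751 -0.2747  0.1302] [ 0.5137 -0.2331  0.1463]
neck_rim [array([249.4, 132.6]), array([249.4, 132.6])]
cap_center [array([384.3, 226.3]), array([384.3, 226.3])]
(array([0.526 , 0.1873, 0.0244]), np.float64(1.1131265497142357e-05)) (array([ 0.4938, -0.2542,  0.1431]), np.float64(0.011210497073638845))
```

View pics/neck_crop.png

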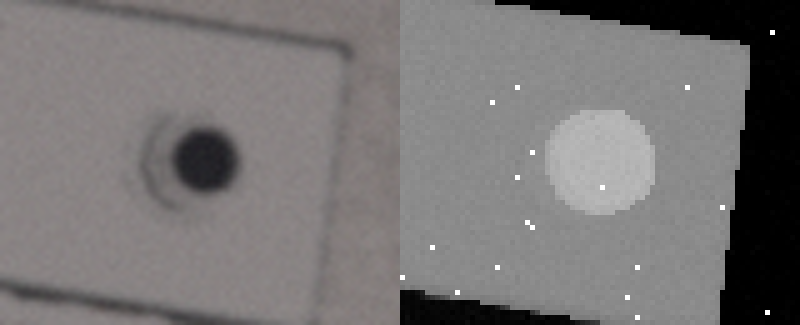

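The mouth centre in the top image is about (461,232), which puts the neck near (0.495,-0.254). I'll move over to the cap now.

```bash
R='[0.0854,0.0231,-0.0256,0,0]'
python3 -m pendant '[[0.0854,0.0231,-0.0256,0,0],[0.0854,0.0231,-0.0256,0,0],[0.0854,0.0231,-0.0256,0,0],[0.0854,0.0231,-0.0256,0,0],[0.0854,0.0231,-0.0256,0,0],[0.0854,0.0231,-0.0256,0,0],[0.0854,0.0231,-0.0256,0,0],[0.0854,0.0231,-0.0256,0,0],[0.0854,0.0231,-0.0256,0,0],[0.0854,0.0231,-0.0256,0,0],[0.0854,0.0231,-0.0256,0,0],[0.0854,0.0231,-0.0256,0,0]]' 30
python3 -m pendant '[[0.0854,0.0231,-0.0256,0,0],[0.0854,0.0231,-0.0256,0,0],[0.0854,0.0231,-0.0256,0,0],[0.0854,0.0231,-0.0256,0,0],[0.0854,0.0231,-0.0256,0,0],[0.0854,0.0231,-0.0256,0,0],[0.0854,0.0231,-0.0256,0,0],[0.0854,0.0231,-0.0256,0,0],[0.0854,0.0231,-0.0256,0,0],[0.0854,0.0231,-0.0256,0,0],[0.0854,0.0231,-0.0256,0,0],[0.0854,0.0231,-0.0256,0,0]]'
cat >> h.py <<'E'
from scipy.spatial.transform import Rotation as Ro
def to(xyz):  # shift in tool axes from measured pose to TCP target
    o=bot.get_obs();q=o["tool_rot"];R=Ro.from_quat([q[1],q[2],q[3],q[0]])
    print("t",round(o["t"],2),"pos",o["eef_pos"],"q",o["q"],"tilt",R.as_matrix()[:,2],"F",o["contact_force"],"T",o["torque"],"w",o["gripper_width"]*.0854,"g",o["grasp_force"])
    print("shift",R.inv().apply(np.array(xyz)-o["eef_pos"])); return R
np.set_printoptions(precision=4,suppress=True)
E
python3 - <<'E'
from h import *
print(at_z("top",(461,231.8),.143))
to((.527,.184,.30))
E
```

```text
t: 2.3
eef_pos: [0.4084, -0.2115, 0.405]
tool_rot: [0.0, 0.975, 0.22, 0.0]
contact_force: [1.2, -0.7, 0.5]
gripper_width: 1.002
grasp_force: 0.0
t: 3.3
eef_pos: [0.5271, 0.1849, 0.4049]
tool_rot: [0.0, 0.976, 0.22, 0.0]
contact_force: [0.4, 0.0, -0.9]
gripper_width: 0.999
grasp_force: 0.0
[ 0.4939 -0.2554  0.143 ]
t 3.3 pos [0.5271 0.1849 0.4049] q [-0.0679  0.3246 -0.4693  1.812   0.168   1.0436 -1.7283] tilt [ 0.0006  0.     -1.    ] F [ 0.4154  0.0174 -0.8628] T [-0.0134  0.0009 -0.0066] w 0.08528127252760728 g 0.0
shift [-0.0005  0.0007  0.1049]
```

```bash
python3 -m pendant '[[0.0854,0,0.0007,0.025,0],[0.0854,0,0,0.025,0],[0.0854,0,0,0.025,0],[0.0854,0,0,0.025,0],[0.0854,0,0,0.025,0],[0.0854,0,0,0.025,0],[0.0854,0,0,0.015,0],[0.0854,0,0,0.01,0],[0.0854,0,0,0,0]]'
python3 - <<'E'
from h import *
to((.527,.184,.178))
p,d=bot.read_camera("scene");c,_=bot.camera_model("scene"),0
cv2.imwrite("pics/s1.png",cv2.resize(p[150:270,310:470],None,fx=5,fy=5,interpolation=2))
E
```

```text
t: 4.05
eef_pos: [0.5264, 0.1823, 0.2279]
tool_rot: [0.0, 0.975, 0.22, -0.002]
contact_force: [-0.3, -0.2, 0.3]
gripper_width: 1.001
grasp_force: 0.0
t 4.05 pos [0.5264 0.1823 0.2279] q [-0.1361  0.5496 -0.3958  1.9519  0.316   0.7035 -1.8504] tilt [-0.0031 -0.0012 -1.    ] F [-0.2567 -0.1827  0.2835] T [-0.0024  0.0484 -0.0214] w 0.08549458077556454 g 0.0
shift [ 0.0014 -0.0012  0.0499]
```

View pics/s1.png

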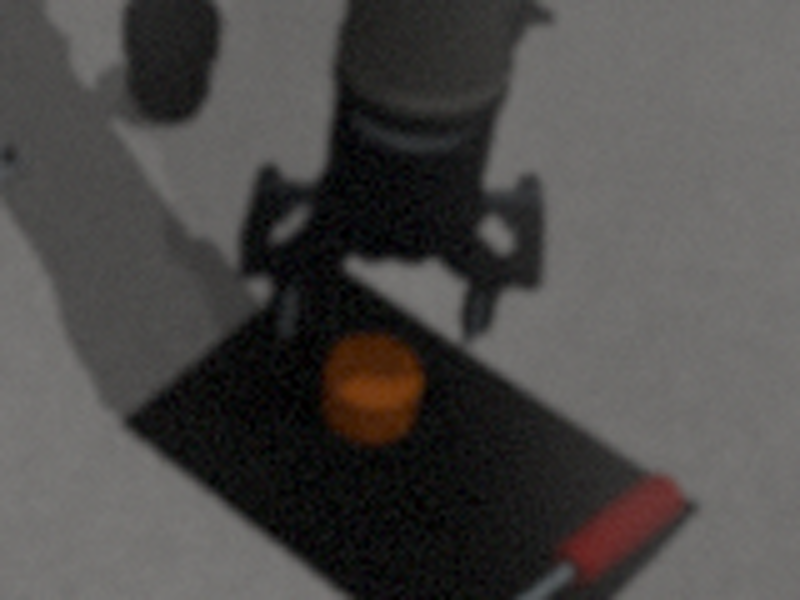

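The jaws straddle the cap, with the cap at crop (373,388) and the fingers at (285,310) and (478,310). I'll descend and close.

```bash
python3 -m pendant '[[0.0854,0.0005,-0.0005,0.015,0],[0.0854,0,0,0.015,0],[0.0854,0,0,0.012,0],[0.0854,0,0,0.008,0],[0.0854,0,0,0,0],[0.0854,0,0,0,0]]' 30
python3 - <<'E'
from h import *
to((.527,.184,.178))
E
python3 -m pendant '[[0.07,0,0,0,0],[0.06,0,0,0,0],[0.055,0,0,0,0],[0.05,0,0,0,0],[0.047,0,0,0,0],[0.044,0,0,0,0],[0.04,0,0,0,0],[0.04,0,0,0,0],[0.04,0,0,0,0],[0.04,0,0,0,0]]' 30
python3 - <<'E'
from h import *
to((.527,.184,.178))
E
```

```text
t: 4.6
eef_pos: [0.5274, 0.1834, 0.1799]
tool_rot: [0.0, 0.975, 0.22, 0.0]
contact_force: [0.2, -0.5, 0.0]
gripper_width: 1.002
grasp_force: 0.0
t 4.6 pos [0.5274 0.1834 0.1799] q [-0.1682  0.6247 -0.358   1.9665  0.3644  0.6127 -1.8923] tilt [ 0. -0. -1.] F [ 0.2369 -0.4513  0.047 ] T [ 0.0351 -0.0039 -0.0044] w 0.08555175108524776 g 0.0
shift [-0.0002 -0.0007  0.0019]
t: 5.43
eef_pos: [0.5274, 0.1835, 0.1804]
tool_rot: [0.0, 0.975, 0.22, 0.0]
contact_force: [-2.7, -0.6, 4.5]
gripper_width: 0.568
grasp_force: 30.5
t 5.43 pos [0.5274 0.1835 0.1804] q [-0.168   0.6238 -0.3583  1.9666  0.3645  0.6128 -1.8925] tilt [ 0.0008  0.0002 -1.    ] F [-2.6947 -0.5606  4.5031] T [-0.0018  0.2979  0.1023] w 0.04854187632425143 g 30.52583493757993
shift [-0.0002 -0.0006  0.0024]
```

```bash
python3 -m pendant '[[0.04,0,0,-0.01,0],[0.04,0,0,-0.02,0],[0.04,0,0,-0.03,0],[0.04,0,0,-0.03,0],[0.04,0,0,-0.03,0],[0.04,0,0,-0.03,0],[0.04,0,0,-0.03,0],[0.04,0,0,-0.02,0],[0.04,0,0,0,0]]' 30
python3 -m pendant '[[0.04,-0.009,0.0159,0,0],[0.04,-0.0182,0.0319,0,0],[0.04,-0.0182,0.0319,0,0],[0.04,-0.0182,0.0319,0,0],[0.04,-0.0182,0.0319,0,0],[0.04,-0.0182,0.0319,0,0],[0.04,-0.0182,0.0319,0,0],[0.04,-0.0182,0.0319,0,0],[0.04,-0.0182,0.0319,0,0],[0.04,-0.0182,0.0319,0,0],[0.04,-0.0182,0.0319,0,0],[0.04,-0.0182,0.0319,0,0]]'
python3 -m pendant '[[0.04,-0.009,0.0159,0,0],[0.04,0,0,0,0],[0.04,0,0,0,0],[0.04,0,0,0,0]]'
python3 - <<'E'
from h import *
to((.494,-.255,.340))
for c in("scene","top"):
    p,d=bot.read_camera(c)
    cv2.imwrite(f"pics/{c}2.png",p)
E
```

```text
t: 6.18
eef_pos: [0.5282, 0.1841, 0.3853]
tool_rot: [-0.0, 0.975, 0.22, 0.004]
contact_force: [-0.0, 0.4, 0.2]
gripper_width: 0.563
grasp_force: 31.2
t: 7.18
eef_pos: [0.495, -0.2394, 0.3796]
tool_rot: [-0.0, 0.975, 0.22, -0.0]
contact_force: [0.0, -0.2, -1.3]
gripper_width: 0.569
grasp_force: 31.2
t: 7.52
eef_pos: [0.4946, -0.2548, 0.3795]
tool_rot: [-0.001, 0.975, 0.221, -0.0]
contact_force: [-0.1, -0.3, -0.5]
gripper_width: 0.566
grasp_force: 31.2
t 7.52 pos [ 0.4946 -0.2548  0.3795] q [ 0.5843  0.325  -0.2707  1.854   0.1021  0.9768 -0.856 ] tilt [-0.0004  0.0011 -1.    ] F [-0.069  -0.2992 -0.5136] T [ 0.0265 -0.0172 -0.025 ] w 0.04835542573772456 g 31.221623229794204
shift [-0.0006  0.      0.0395]
```

```bash
python3 - <<'E'
from h import *
p=cv2.imread("pics/top0.png")
g=cv2.cvtColor(p,cv2.COLOR_BGR2GRAY)
for th in(60,75,90):
    m=np.zeros_like(g);m[220:245,448:475]=g[220:245,448:475]<th
    e=circ(cv2.resize(m,None,fx=1,fy=1)); print(th,e,at_z("top",e[0],.143))
# depth rim only in both cams, several z cuts
q=cv2.imread("pics/scene2.png");gs=cv2.cvtColor(cv2.imread("pics/scene0.png"),cv2.COLOR_BGR2GRAY)
for th in(50,60,70):
    m=np.zeros_like(gs);m[125:142,240:262]=gs[125:142,240:262]<th
    if m.sum()>10: e=circ(m);print("scene",th,e,at_z("scene",e[0],.143))
a=cv2.resize(cv2.imread("pics/scene0.png")[110:170,215:295],None,fx=5,fy=5,interpolation=2)
b=cv2.resize(q[70:150,215:295],None,fx=5,fy=5,interpolation=2)
cv2.imwrite("pics/s2.png",np.hstack([np.vstack([a,np.zeros((100,400,3),np.uint8)]),b]))
print(circ(orange(q)))
m=bot.camera_model("scene");K=np.array(m["intrinsics"]);R=np.array(m["R"]);t=np.array(m["t"])
for X in((.4946,-.2548,.217),(.494,-.255,.143)):
    x=K@(R@np.array(X)+t);print(X,x[:2]/x[2])
E
```

```text
60 ((460.47235107421875, 231.9276123046875), (10.31610107421875, 11.044228553771973), 105.71318817138672) [ 0.4936 -0.2543  0.143 ]
75 ((460.5301818847656, 231.61572265625), (11.286768913269043, 11.829939842224121), 132.77215576171875) [ 0.4942 -0.2545  0.143 ]
90 ((460.44439697265625, 231.77081298828125), (12.164924621582031, 12.873759269714355), 115.22075653076172) [ 0.4939 -0.2543  0.143 ]
scene 50 ((249.2328338623047, 133.02761840820312), (2.195915937423706, 6.073872089385986), 87.84556579589844) [ 0.4931 -0.254   0.143 ]
scene 60 ((248.72348022460938, 133.34132385253906), (3.093285083770752, 6.570852756500244), 78.57677459716797) [ 0.495  -0.2544  0.143 ]
scene 70 ((248.81834411621094, 133.1083984375), (4.170977592468262, 6.592650413513184), 80.51365661621094) [ 0.494  -0.2548  0.143 ]
((246.25401306152344, 111.03136444091797), (2.1960883140563965, 6.779468536376953), 84.46809387207031)
(0.4946, -0.2548, 0.217) [245.2015 111.5952]
(0.494, -0.255, 0.143) [248.75   133.0911]
```

View pics/s2.png

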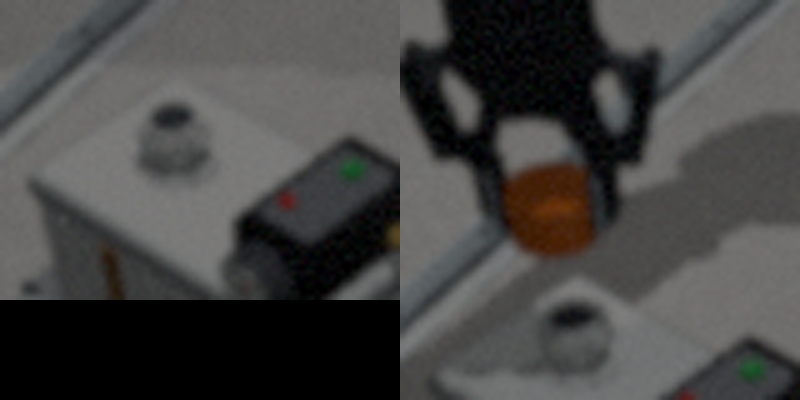

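The left half shows the neck mouth at (172,116). In the right half, the cap is gripped level at (550,208), directly above the neck at (575,318). Both cameras agree on the neck at (0.494,-0.2545), and the gripper is within 0.6 mm of that. I'll descend.

```bash
python3 -m pendant '[[0.04,-0.0003,-0.0003,0.01,0],[0.04,0,0,0.02,0],[0.04,0,0,0.015,0],[0.04,0,0,0.01,0],[0.04,0,0,0,0],[0.04,0,0,0,0]]' 30
python3 -c "
from h import *
to((.4943,-.2545,.310))"
python3 -m pendant '[[0.04,0,0,0.003,0],[0.04,0,0,0.003,0],[0.04,0,0,0.003,0],[0.04,0,0,0.003,0],[0.04,0,0,0,0]]'
python3 -c "
from h import *
to((.4943,-.2545,.305))"
```

```text
t: 8.12
eef_pos: [0.4942, -0.2553, 0.3242]
tool_rot: [-0.0, 0.975, 0.221, -0.0]
contact_force: [0.4, 0.5, 0.3]
gripper_width: 0.565
grasp_force: 31.2
t 8.12 pos [ 0.4942 -0.2553  0.3242] q [ 0.5746  0.3904 -0.2615  1.9044  0.1294  0.8643 -0.8785] tilt [-0.0011  0.0007 -1.    ] F [0.3551 0.495  0.3013] T [-0.0289 -0.0486  0.0515] w 0.04824915832932829 g 31.219104356132448
shift [ 0.0005 -0.0007  0.0142]
t: 8.53
eef_pos: [0.4943, -0.2551, 0.3133]
tool_rot: [-0.0, 0.975, 0.22, 0.0]
contact_force: [-0.2, 2.7, -0.8]
gripper_width: 0.563
grasp_force: 31.3
t 8.53 pos [ 0.4943 -0.2551  0.3133] q [ 0.5723  0.4043 -0.2597  1.9133  0.1349  0.8407 -0.8842] tilt [ 0.0002  0.0007 -1.    ] F [-0.152   2.7157 -0.806 ] T [ 0.6718  0.1876 -0.0003] w 0.04811624763330165 g 31.333856284618378
shift [ 0.0003 -0.0005  0.0083]
```

```bash
python3 -m pendant '[[0.04,0.0003,-0.0008,0,0],[0.04,0,0,0,0],[0.04,0,0,0.001,0],[0.04,0,0,0,0]]' 30
python3 -c "
from h import *
to((.4943,-.2545,.305))"
python3 -m pendant '[[0.04,0,0,0.001,0],[0.04,0,0,0.001,0],[0.04,0,0,0.001,0],[0.04,0,0,0,0],[0.04,0,0,0,0]]'
python3 -c "
from h import *
to((.4943,-.2545,.305))"
```

```text
t: 8.87
eef_pos: [0.4941, -0.2549, 0.3116]
tool_rot: [-0.0, 0.975, 0.22, 0.0]
contact_force: [-0.6, 1.7, 0.8]
gripper_width: 0.561
grasp_force: 31.5
t 8.87 pos [ 0.4941 -0.2549  0.3116] q [ 0.5712  0.4061 -0.2589  1.9153  0.1363  0.837  -0.8861] tilt [ 0.0001  0.0002 -1.    ] F [-0.5842  1.7165  0.8431] T [ 0.4185  0.0293 -0.0248] w 0.04786943107184537 g 31.465916745364666
shift [ 0.0004 -0.0002  0.0066]
t: 9.28
eef_pos: [0.4939, -0.2548, 0.3084]
tool_rot: [-0.0, 0.975, 0.22, -0.0]
contact_force: [-1.0, 2.2, -1.2]
gripper_width: 0.565
grasp_force: 31.3
t 9.28 pos [ 0.4939 -0.2548  0.3084] q [ 0.5705  0.4103 -0.2582  1.9178  0.138   0.8311 -0.8874] tilt [-0.0005  0.0004 -1.    ] F [-0.9734  2.2424 -1.1572] T [ 0.541   0.0892 -0.0094] w 0.04828690564218041 g 31.347652659751475
shift [ 0.0005 -0.0001  0.0034]
```

```bash
python3 -m pendant '[[0.04,0.0001,-0.001,0,0],[0.04,0,0,0,0],[0.04,0,0,0.001,0],[0.04,0,0,0,0],[0.04,0,0,0,0]]' 30
python3 -c "
from h import *
to((.4943,-.2545,.305))"
python3 -m pendant '[[0.04,0,0,0.001,0],[0.04,0,0,0.001,0],[0.04,0,0,0,0],[0.04,0,0,0,0]]'
python3 -c "
from h import *
to((.4943,-.2545,.305))"
```

```text
t: 9.7
eef_pos: [0.4937, -0.2543, 0.3077]
tool_rot: [0.0, 0.976, 0.22, 0.0]
contact_force: [0.4, 0.8, -0.5]
gripper_width: 0.565
grasp_force: 31.4
t 9.7 pos [ 0.4937 -0.2543  0.3077] q [ 0.5695  0.4103 -0.2579  1.9196  0.1389  0.8283 -0.8893] tilt [ 0.0002 -0.0004 -1.    ] F [ 0.3778  0.7878 -0.491 ] T [0.0452 0.0277 0.0198] w 0.048249426389248576 g 31.4230995811522
shift [0.0004 0.0004 0.0027]
t: 10.03
eef_pos: [0.4937, -0.2541, 0.3056]
tool_rot: [0.0, 0.975, 0.22, -0.0]
contact_force: [-0.2, 0.0, -0.6]
gripper_width: 0.569
grasp_force: 31.5
t 10.03 pos [ 0.4937 -0.2541  0.3056] q [ 0.5689  0.413  -0.2576  1.9213  0.1399  0.8244 -0.8902] tilt [ 0.     -0.0001 -1.    ] F [-0.2149  0.0426 -0.6322] T [0.0074 0.032  0.0162] w 0.04855019809046826 g 31.45222022663802
shift [0.0004 0.0006 0.0006]
```

Side force is gone, so the cap is centred. I'll keep going down in small steps until it touches.

```bash
python3 -m pendant '[[0.04,0,0,0.001,0],[0.04,0,0,0,0],[0.04,0,0,0,0]]' 30
python3 -m pendant '[[0.04,0,0,0.001,0],[0.04,0,0,0,0],[0.04,0,0,0,0]]'
python3 -c "
from h import *
to((.4943,-.2545,.305))"
```

```text
t: 10.28
eef_pos: [0.4938, -0.2541, 0.3055]
tool_rot: [0.0, 0.975, 0.22, 0.0]
contact_force: [-2.0, 0.6, 6.1]
gripper_width: 0.567
grasp_force: 32.0
t: 10.53
eef_pos: [0.4938, -0.2541, 0.3053]
tool_rot: [0.0, 0.976, 0.22, 0.0]
contact_force: [-6.5, 2.4, 13.8]
gripper_width: 0.561
grasp_force: 32.7
t 10.53 pos [ 0.4938 -0.2541  0.3053] q [ 0.5685  0.4134 -0.2574  1.9216  0.1406  0.8232 -0.8912] tilt [ 0.0004 -0.0007 -1.    ] F [-6.4831  2.3646 13.7535] T [ 0.341   1.0624 -0.0018] w 0.047940327455008744 g 32.72672723047435
shift [0.0003 0.0006 0.0003]
```

Contact came at TCP z = 0.3055, with a stiffness of about 8 N/mm. I'll ease to about 8 N and turn backward slowly, letting the tool rise with the climb.

```bash
python3 -m pendant '[[0.04,0,0,-0.0007,-1],[0.04,0,0,-0.0001,-2],[0.04,0,0,-0.0001,-2],[0.04,0,0,-0.0001,-2],[0.04,0,0,-0.0001,-2],[0.04,0,0,-0.0001,-2]]' 30
python3 -c "
from h import *
to((.4938,-.2541,.305))"
python3 -m pendant '[[0.04,0,0,-0.0001,-2],[0.04,0,0,-0.0001,-2],[0.04,0,0,-0.0001,-2],[0.04,0,0,-0.0001,-2],[0.04,0,0,-0.0001,-2],[0.04,0,0,-0.0001,-2]]' 30
python3 -c "
from h import *
to((.4938,-.2541,.305))"
```

```text
t: 11.03
eef_pos: [0.4941, -0.254, 0.306]
tool_rot: [0.0, 0.95, 0.313, 0.001]
contact_force: [-2.3, 1.2, 7.9]
gripper_width: 0.57
grasp_force: 32.1
t 11.03 pos [ 0.4941 -0.254   0.306 ] q [ 0.603   0.417  -0.3011  1.9184  0.1638  0.8283 -0.7185] tilt [ 0.0013 -0.0005 -1.    ] F [-2.2568  1.1966  7.9304] T [ 0.2886  0.4412 -0.1328] w 0.048708852215166895 g 32.10235741920769
shift [-0.0003 -0.0001  0.001 ]
t: 11.53
eef_pos: [0.494, -0.2537, 0.3067]
tool_rot: [0.0, 0.912, 0.411, 0.0]
contact_force: [-3.1, 2.5, 9.9]
gripper_width: 0.565
grasp_force: 32.3
t 11.53 pos [ 0.494  -0.2537  0.3067] q [ 0.6401  0.4215 -0.3484  1.9156  0.1891  0.8354 -0.5319] tilt [ 0.0008  0.     -1.    ] F [-3.149   2.5474  9.9399] T [ 0.6078  0.622  -0.2507] w 0.048250924671613724 g 32.33638511504978
shift [-0.0004  0.0001  0.0017]
```

```bash
python3 -m pendant '[[0.04,0,0,-0.0002,-2],[0.04,0,0,-0.0002,-2],[0.04,0,0,-0.0001,-2],[0.04,0,0,-0.0001,-2],[0.04,0,0,-0.0001,-2]]' 30
python3 -c "
from h import *
to((.4938,-.2541,.305))"
python3 -m pendant '[[0.04,0,0,-0.0001,-2],[0.04,0,0,-0.0001,-2],[0.04,0,0,-0.0001,-2],[0.04,0,0,-0.0002,-2]]' 30
python3 -c "
from h import *
to((.4938,-.2541,.305))"
```

```text
t: 11.95
eef_pos: [0.4939, -0.2535, 0.3074]
tool_rot: [-0.0, 0.872, 0.489, 0.0]
contact_force: [-3.3, 3.8, 10.7]
gripper_width: 0.567
grasp_force: 32.4
t 11.95 pos [ 0.4939 -0.2535  0.3074] q [ 0.6709  0.4257 -0.3878  1.9133  0.2104  0.8419 -0.3763] tilt [ 0.0002  0.0003 -1.    ] F [-3.344   3.7538 10.7386] T [ 0.6808  0.831  -0.2614] w 0.04843336471810291 g 32.36216779332608
shift [-0.0005  0.0002  0.0024]
t: 12.28
eef_pos: [0.4939, -0.2535, 0.3078]
tool_rot: [-0.0, 0.836, 0.548, 0.0]
contact_force: [-3.3, 4.2, 9.5]
gripper_width: 0.565
grasp_force: 32.2
t 12.28 pos [ 0.4939 -0.2535  0.3078] q [ 0.6955  0.4296 -0.4192  1.9113  0.2278  0.8469 -0.2518] tilt [ 0.0001  0.0003 -1.    ] F [-3.2972  4.2448  9.5212] T [ 0.6978  0.7246 -0.2224] w 0.048259561181164694 g 32.225744468159974
shift [-0.0006  0.0002  0.0028]
```

```bash
for i in 1; do python3 -m pendant '[[0.04,0,0,-0.0001,-1.5],[0.04,0,0,-0.0001,-1.5],[0.04,0,0,-0.0001,-1.5]]' 30 | sed -n 1,4p; done
python3 -m pendant '[[0.04,0,0,-0.0001,-1.5],[0.04,0,0,-0.0001,-1.5],[0.04,0,0,-0.0001,-1.5]]' | sed -n 1,4p
```

```text
t: 12.53
eef_pos: [0.4938, -0.2533, 0.3079]
tool_rot: [-0.0, 0.814, 0.581, 0.0]
contact_force: [-3.1, 3.8, 8.2]
t: 12.78
eef_pos: [0.4938, -0.2531, 0.308]
tool_rot: [-0.001, 0.791, 0.612, 0.0]
contact_force: [-1.2, 3.8, 6.9]
```

```bash
python3 -m pendant '[[0.04,0,0,0.0001,-1.5],[0.04,0,0,0.0001,-1.5],[0.04,0,0,0.0001,-1.5]]' 30 | sed -n 1,4p
python3 -m pendant '[[0.04,0,0,0,-1.5],[0.04,0,0,0,-1.5],[0.04,0,0,0,-1.5]]' | sed -n 1,4p
python3 -c "
from h import *
to((.4938,-.2541,.305))"
```

```text
t: 13.03
eef_pos: [0.4934, -0.2535, 0.307]
tool_rot: [-0.001, 0.766, 0.643, -0.0]
contact_force: [-1.1, 1.5, 0.1]
t: 13.28
eef_pos: [0.4934, -0.2536, 0.3066]
tool_rot: [-0.001, 0.74, 0.673, -0.0]
contact_force: [-2.0, 3.4, 0.9]
t 13.28 pos [ 0.4934 -0.2536  0.3066] q [ 0.7503  0.4426 -0.4891  1.9087  0.2689  0.8562  0.0282] tilt [-0.0011  0.001  -1.    ] F [-2.0072  3.4038  0.9242] T [ 0.7854  0.4609 -0.0935] w 0.047963377420526636 g 31.487113488838077
shift [-0.0005  0.0004  0.0016]
```

The contact force fell to zero, so the cap has dropped off the end of the thread. I'll follow it down.

```bash
python3 -m pendant '[[0.04,0.0004,-0.0003,0.001,0],[0.04,0,0,0.001,0],[0.04,0,0,0,0]]' 30 | sed -n 1,4p
python3 -m pendant '[[0.04,0,0,0.001,0],[0.04,0,0,0,0]]' | sed -n 1,4p
python3 -c "
from h import *
to((.4938,-.2541,.303))"
```

```text
t: 13.53
eef_pos: [0.4933, -0.2536, 0.3047]
tool_rot: [-0.0, 0.741, 0.672, -0.0]
contact_force: [-2.2, 2.0, 0.7]
t: 13.7
eef_pos: [0.4933, -0.2536, 0.3038]
tool_rot: [-0.0, 0.741, 0.672, -0.0]
contact_force: [-3.2, 2.5, 1.9]
t 13.7 pos [ 0.4933 -0.2536  0.3038] q [ 0.7482  0.4458 -0.4868  1.9115  0.272   0.8497  0.023 ] tilt [-0.0006  0.0001 -1.    ] F [-3.1625  2.5417  1.8717] T [0.6316 0.7229 0.0403] w 0.048475717635732586 g 31.604405008256435
shift [-0.0005  0.0005  0.0008]
```

```bash
python3 -m pendant '[[0.04,0.0004,-0.0005,0,0],[0.04,0,0,0.0007,0],[0.04,0,0,0,0]]' 30 | sed -n 1,4p
python3 -m pendant '[[0.04,0,0,0.0007,0],[0.04,0,0,0,0]]' | sed -n 1,4p
python3 -c "
from h import *
to((.4938,-.2541,.303))"
```

```text
t: 13.95
eef_pos: [0.4931, -0.2534, 0.3036]
tool_rot: [0.0, 0.741, 0.672, -0.0]
contact_force: [-3.0, 1.1, 3.2]
t: 14.12
eef_pos: [0.4932, -0.2534, 0.3035]
tool_rot: [0.0, 0.741, 0.672, -0.0]
contact_force: [-5.7, 3.8, 9.5]
t 14.12 pos [ 0.4932 -0.2534  0.3035] q [ 0.7477  0.4455 -0.4866  1.9127  0.2731  0.8476  0.0216] tilt [ 0.0004 -0.0009 -1.    ] F [-5.6857  3.8134  9.4706] T [ 0.5439  1.1267 -0.0565] w 0.04820600249960799 g 32.315842690877616
shift [-0.0007  0.0007  0.0005]
```

It rests about 2 mm below the rim. Now I'll screw it forward, following the thread at 0.24 mm per 4°.

```bash
python3 -m pendant '[[0.04,0,0,0,2],[0.04,0,0,0.0002,4],[0.04,0,0,0.0002,4],[0.04,0,0,0.0002,4],[0.04,0,0,0.0003,4],[0.04,0,0,0.0002,4]]' 30 | sed -n 1,4p
python3 -m pendant '[[0.04,0,0,0.0003,4],[0.04,0,0,0.0002,4],[0.04,0,0,0.0002,4],[0.04,0,0,0.0003,4],[0.04,0,0,0.0002,4],[0.04,0,0,0.0002,4]]' | sed -n 1,4p
python3 -c "
from h import *
to((.4938,-.2541,.303))"
```

```text
t: 14.62
eef_pos: [0.4932, -0.2538, 0.3022]
tool_rot: [0.001, 0.856, 0.517, 0.0]
contact_force: [-3.6, 0.2, 4.0]
t: 15.12
eef_pos: [0.4936, -0.254, 0.3008]
tool_rot: [0.001, 0.945, 0.327, 0.001]
contact_force: [-1.0, -0.5, 1.8]
t 15.12 pos [ 0.4936 -0.254   0.3008] q [ 0.6046  0.4234 -0.3031  1.9237  0.1706  0.8162 -0.6942] tilt [ 0.0024 -0.0019 -1.    ] F [-1.0463 -0.4567  1.7641] T [-0.0845  0.199   0.0272] w 0.048335306425922105 g 31.71574124135077
shift [ 0.0001  0.0002 -0.0022]
```

```bash
python3 -m pendant '[[0.04,0,0,0.0004,4],[0.04,0,0,0.0003,4],[0.04,0,0,0.0002,4],[0.04,0,0,0.0003,4],[0.04,0,0,0.0002,4],[0.04,0,0,0.0003,4],[0.04,0,0,0.0002,4],[0.04,0,0,0.0003,4]]' 30 | sed -n 1,4p
python3 -m pendant '[[0.04,0,0,0.0002,4],[0.04,0,0,0.0003,4],[0.04,0,0,0.0002,4],[0.04,0,0,0.0003,4],[0.04,0,0,0.0002,4],[0.04,0,0,0.0003,4],[0.04,0,0,0.0002,4]]' | sed -n 1,4p
python3 -c "
from h import *
to((.4938,-.2541,.303))"
```

```text
t: 15.78
eef_pos: [0.4942, -0.254, 0.2989]
tool_rot: [0.001, 0.999, 0.054, 0.002]
contact_force: [1.1, -1.0, 3.2]
t: 16.37
eef_pos: [0.4941, -0.2543, 0.2972]
tool_rot: [0.001, 0.982, -0.189, 0.002]
contact_force: [0.3, -0.9, 1.9]
t 16.37 pos [ 0.4941 -0.2543  0.2972] q [ 0.4143  0.412  -0.0644  1.9388  0.0382  0.7873 -1.6225] tilt [ 0.004  -0.0028 -1.    ] F [ 0.2553 -0.8648  1.8923] T [-0.3602 -0.0614  0.0129] w 0.048480890622316315 g 31.700730454176664
shift [-0.0003 -0.0001 -0.0058]
```

```bash
python3 -m pendant '[[0.04,0,0,0.0003,4],[0.04,0,0,0.0003,4],[0.04,0,0,0.0002,4],[0.04,0,0,0.0003,4],[0.04,0,0,0.0002,4],[0.04,0,0,0.0002,3]]' 30 | sed -n 1,4p
python3 -c "
from h import *
to((.4938,-.2541,.303))"
python3 -m pendant '[[0.04,0,0,0.0002,3],[0.04,0,0,0.0002,3]]' 30 | sed -n 1,4p
python3 -c "
from h import *
to((.4938,-.2541,.303))"
```

```text
t: 16.87
eef_pos: [0.4938, -0.2548, 0.2958]
tool_rot: [0.001, 0.925, -0.381, 0.002]
contact_force: [-1.1, -3.8, 2.9]
t 16.87 pos [ 0.4938 -0.2548  0.2958] q [ 0.3402  0.4123  0.0293  1.945  -0.0138  0.7798 -1.9759] tilt [ 0.0036 -0.0036 -1.    ] F [-1.1374 -3.7882  2.86  ] T [-0.7533  0.2084  0.012 ] w 0.04846264884986101 g 31.786666964180768
shift [-0.0005 -0.0005 -0.0072]
t: 17.03
eef_pos: [0.4937, -0.255, 0.2954]
tool_rot: [0.001, 0.904, -0.429, 0.002]
contact_force: [0.0, -3.2, 5.0]
t 17.03 pos [ 0.4937 -0.255   0.2954] q [ 0.321   0.4129  0.0537  1.9466 -0.0275  0.7781 -2.0669] tilt [ 0.0036 -0.0038 -1.    ] F [ 0.0422 -3.1951  4.9881] T [-0.7375  0.3353  0.0804] w 0.047982242390795786 g 31.934868916869164
shift [-0.0006 -0.0006 -0.0076]
```

```bash
for k in 1; do python3 -m pendant '[[0.04,0,0,0.0001,2],[0.04,0,0,0.0001,2],[0.04,0,0,0.0001,2]]' 30 | sed -n 1,4p; done
python3 -c "
from h import *
to((.4938,-.2541,.303))"
python3 -m pendant '[[0.04,0,0,0,2],[0.04,0,0,0,2]]' 30 | sed -n 1,4p
python3 -c "
from h import *
to((.4938,-.2541,.303))"
```

```text
t: 17.28
eef_pos: [0.4937, -0.2551, 0.2954]
tool_rot: [0.001, 0.88, -0.475, 0.002]
contact_force: [-2.4, -3.2, 6.6]
t 17.28 pos [ 0.4937 -0.2551  0.2954] q [ 0.3017  0.4132  0.0783  1.948  -0.0414  0.7773 -2.1578] tilt [ 0.0035 -0.0039 -1.    ] F [-2.3941 -3.1592  6.6282] T [-0.6973  0.5781  0.0991] w 0.04819182483117415 g 32.12213491089642
shift [-0.0008 -0.0007 -0.0076]
t: 17.45
eef_pos: [0.4935, -0.2552, 0.2954]
tool_rot: [0.001, 0.863, -0.505, 0.002]
contact_force: [-2.5, -4.6, 6.5]
t 17.45 pos [ 0.4935 -0.2552  0.2954] q [ 0.2887  0.4134  0.0949  1.949  -0.0508  0.7769 -2.2188] tilt [ 0.0033 -0.004  -1.    ] F [-2.4527 -4.6218  6.4511] T [-0.7935  0.5758  0.0799] w 0.04838974000411454 g 32.07810178399086
shift [-0.0008 -0.0008 -0.0076]
```

```bash
python3 -m pendant '[[0.04,0,0,0,2],[0.04,0,0,0,2],[0.04,0,0,0,2]]' 30 | sed -n 1,4p
python3 -c "
from h import *
to((.4938,-.2541,.303))"
python3 -m pendant '[[0.04,0,0,0,2],[0.04,0,0,0,2]]' 30 | sed -n 1,4p
python3 -c "
from h import *
to((.4938,-.2541,.303))
p,d=bot.read_camera('scene');cv2.imwrite('pics/s3.png',cv2.resize(p[70:170,195:295],None,fx=6,fy=6,interpolation=2))"
```

```text
t: 17.7
eef_pos: [0.4934, -0.2553, 0.2954]
tool_rot: [0.001, 0.835, -0.55, 0.002]
contact_force: [-3.7, -3.2, 7.2]
t 17.7 pos [ 0.4934 -0.2553  0.2954] q [ 0.269   0.414   0.1198  1.9505 -0.065   0.7766 -2.3103] tilt [ 0.003  -0.0039 -1.    ] F [-3.7375 -3.2105  7.1981] T [-0.704   0.7855  0.1447] w 0.04817176998415804 g 32.123139537870884
shift [-0.0009 -0.0008 -0.0076]
t: 17.87
eef_pos: [0.4932, -0.2552, 0.2953]
tool_rot: [0.001, 0.816, -0.578, 0.002]
contact_force: [-4.2, -3.0, 7.3]
t 17.87 pos [ 0.4932 -0.2552  0.2953] q [ 0.2559  0.4144  0.1363  1.9517 -0.0742  0.7767 -2.3708] tilt [ 0.0023 -0.0039 -1.    ] F [-4.1625 -3.0125  7.3182] T [-0.734   0.9122  0.4928] w 0.04806755491943723 g 32.1963491756469
shift [-0.0008 -0.0009 -0.0077]
```

View pics/s3.png

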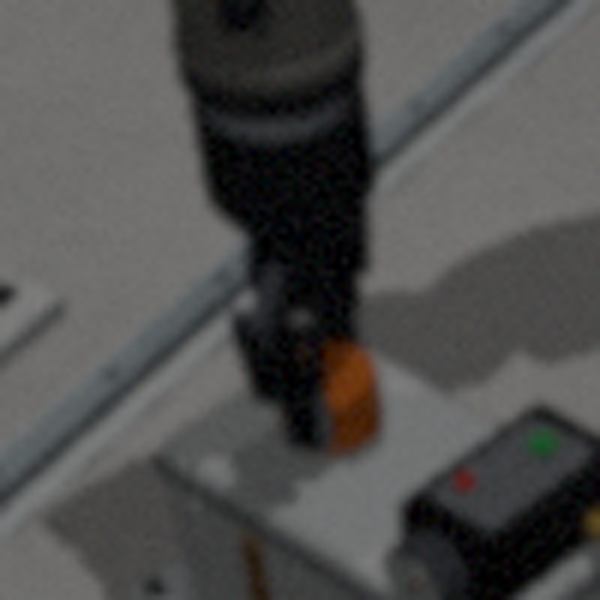

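The torque rose to 0.49 N m, so the cap is on its seal and tight; the picture shows it low and level on the neck at crop (350,395). I'll release and lift off.

```bash
python3 -m pendant '[[0.055,0,0,0,0],[0.065,0,0,0,0],[0.075,0,0,0,0],[0.0854,0,0,0,0],[0.0854,0,0,0,0],[0.0854,0,0,0,0]]' 
python3 -m pendant '[[0.0854,0,0,-0.005,0],[0.0854,0,0,-0.01,0],[0.0854,0,0,-0.02,0],[0.0854,0,0,-0.03,0],[0.0854,0,0,-0.03,0],[0.0854,0,0,-0.03,0],[0.0854,0,0,-0.02,0],[0.0854,0,0,0,0]]'
python3 - <<'E'
from h import *
for c in("scene","top"):
    p,d=bot.read_camera(c);P=cloud(c,d);o=orange(p)&(np.hypot(P[...,0]-.494,P[...,1]+.254)<.04)&(P[...,2]>.11)
    if o.sum()>20:
        q=P[o];e=circ(o);print(c,o.sum(),"ztop",np.percentile(q[:,2],[50,90,95]),q.mean(0),at_z(c,e[0],.148))
    cv2.imwrite(f"pics/{c}4.png",cv2.resize(p[70:170,195:295] if c=="scene" else p[185:285,410:510],None,fx=5,fy=5,interpolation=2))
cv2.imwrite("pics/end.png",cv2.resize(np.hstack([cv2.imread("pics/scene4.png"),cv2.imread("pics/top4.png")]),(800,400)))
to((.494,-.254,.4))
E
```

```text
t: 18.42
eef_pos: [0.4931, -0.2531, 0.2939]
tool_rot: [-0.0, 0.816, -0.578, 0.0]
contact_force: [-0.2, 0.4, 0.7]
gripper_width: 0.996
grasp_force: 0.0
t: 19.08
eef_pos: [0.4939, -0.2539, 0.445]
tool_rot: [-0.001, 0.816, -0.578, 0.005]
contact_force: [1.0, 0.0, -0.2]
gripper_width: 1.003
grasp_force: 0.0
scene 118 ztop [0.1491 0.1516 0.152 ] [ 0.4989 -0.2508  0.149 ] [ 0.498  -0.2517  0.148 ]
top 434 ztop [0.1476 0.1497 0.1502] [ 0.4945 -0.2528  0.1476] [ 0.4945 -0.2527  0.148 ]
t 19.18 pos [ 0.4929 -0.2532  0.4405] q [ 0.2305  0.2429  0.1577  1.8157 -0.043   1.0836 -2.3989] tilt [ 0.0026 -0.0008 -1.    ] F [-0.2645 -0.3086 -0.1661] T [-0.0341  0.0232 -0.0924] w 0.08527408032016345 g 0.0
shift [ 0.001  -0.0006  0.0405]
```

View pics/end.png

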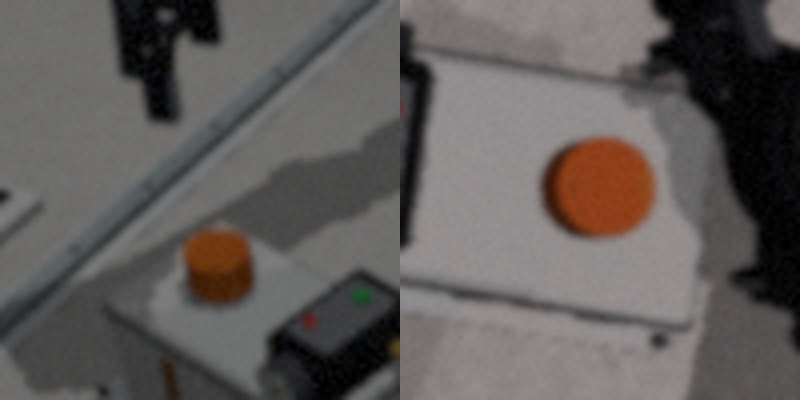

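The pictures show the cap level on the neck, at (218,265) in the left half and (600,187) in the right. Its top is at z ≈ 0.148, the home height, and the gripper is clear. I'll hand in.

```bash
python3 -c "
from station import bot
print(bot.hand_in())"
```

```text
the job is handed in; nothing more can be done
None
```

I put the cap back on the filler neck, turned it back until it dropped off the thread, screwed it home to its seal (about 0.49 N m, above the 0.2–0.4 snug range but under the 0.6 limit), let go and handed the job in; the result was not reported.

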